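# Feed out the rolling pin and thread it from its case

### The arm

A 7-joint arm with a two-finger parallel gripper is mounted at the origin on the work surface. World frame = base frame: x ahead of the robot, y to its left, z up, the work surface at z = 0. Lengths are in m, angles in rad, forces in N, time in s.
With the tool pointing down it reaches from about 0.4 to 0.85 m from the base axis. Payload 10.4 kg.
Tool frame: the origin (TCP) lies at the very end of the fingers, on their centre line; the grasp point (between the pads) lies 19 mm behind it; z points along the fingers, y is the line along which they close (so a half turn about z gives the same grasp; the last joint's range is limited). The gripper opens to 85 mm and grips with 20 to 120 N. Pads are 22 mm wide; open, the fingers measure 114 mm over their backs; the gripper's body (76 mm by 85 mm) begins 54 mm behind the grasp point. The pads swing forward as they close: fully open they stand 13 mm farther back than shut.
Start: joints at [1.196, 0.332, -0.065, 1.46, 0.022, 1.35, -0.088], TCP at [0.215, -0.587, 0.231] pointing down, gripper open.
Joint ranges: [-2.6, 2.6], [-0.5, 2.12], [-1.47, 1.34], [0.16, 2.42], [-1.27, 4.41], [0.06, 2.06], [-2.6, 2.6]. Speed limits (rad/s): [2.22, 2.22, 2.79, 2.79, 3.14, 3.14, 3.14].

### API

Orientations are given as a unit quaternion [x, y, z, w].
In Python, from bench import get_state, read_camera, camera_params, finish_job gives the robot as it stands. The module is installed in compiled form; this text tells all that it offers.
- The arm moves only by the tool move_arm, never from a script. Its arguments are lists of equal length, an entry for each row: "rotation": the turn, a rotation vector about the tool's x, y, z in normalised numbers (1 is pi rad), a list of three; "translation": the shift along the tool's x, y, z in shares of 300 mm (1.0 is 300 mm), a list of three; "fingers": the finger opening in cm, from 0 to 8.54. In form: {"rotation": [[rx, ry, rz], ...], "translation": [[dx, dy, dz], ...], "fingers": [fingers, ...]}. A call has 1 to 5 rows; each row is the pose to reach, as a shift and turn from the pose commanded when the call began, along the tool's axes at that moment; what a row does not reach only later rows make up. A row lasts 1/8 s, in which the tool goes at most 62.5 mm and 10.7 degrees, less where a joint would pass 70% of its speed; a pose out of reach is approached as far as the arm can. A shift or turn number past 1, either way, is cut back to 1. A call with a gripper value outside its range is refused whole. The fingers move at their own pace and stop on an object; the grip force is fixed at half the most. Time passes only in rows, so rows that repeat a pose let the fingers close. It gives the time, the measured TCP pose, the force, the opening and the grip force at its end, in the units of the state.
- get_state(): the state, without advancing time (a new reading comes with each control period).
- read_camera(name): name is "side" or "top"; returns the picture (384x512x3 uint8, red, green, blue); there is no depth.
- camera_params(name): a dict with "K" (3x3 intrinsics, pixels), "rvec" (rotation vector, rad) and "tvec" (3), from world to camera coordinates, as OpenCV has them. Camera axes: x right, y down, z forward; pixel columns grow to the right and rows downward; lengths in m; the calibration is good to about 2 mm. A picture is of the moment at which its call begins. camera_params takes no time and is no camera call.
- finish_job(): hands the job in; it is judged then, once.
The state is a dict: "clock": time; "joint_positions": joint angles; "qvel": joint speeds; "effort": joint torques, N m; "tool_pos": TCP position; "tcp_rot": TCP orientation; "contact_force": force on the tool from outside, world axes, zero at the start; "wrist_torque": the same for the moment, N m; "finger_gap": finger opening in m; "gripper_force": force on a finger pad.
Only numpy, scipy, OpenCV 4.12 (cv2) and the standard library are available. Lean on these libraries where they do the work, as an engineer would, in place of code of your own. Each camera call takes 0.05 s, during which the arm holds its last target. There are 200 camera calls.

### The job

Get the rolling pin out of its case: pull the red-knobbed sprung lever all the way through its stroke so that it pushes the pin's end out into the open well, and ease the lever slowly back home (never let it snap back). Then grip the end of the pin in the well, tilt it and draw it diagonally out through the opening without jamming it hard against the case, and finish still holding it in the gripper, motionless, with the whole pin at least 5 cm above the top of the case and touching nothing else. Leave the canister, bowls, spoon rest and dough divider where they stand.

Things in the scene. Friction and masses are not known exactly. Their poses are not given: they have to be found in the camera images.
- case: Fixed steel case of the rolling pin: 140 mm wide (its x, -70 to 70), 492 mm long (its y, -247 to 245), 85 mm high; origin on the island surface, z up. Floor 8 mm thick, side walls 6 mm thick and 77 mm high. A flat clear cover (underside z = 77, top z = 85 mm) closes the top from y = -68 (red edge strip) to y = 245; from y = -68 to -235 the top is open (the well).
- opening (a point): Centre of the case's open top over the well, at case (0, -151.5, 85) mm. The opening is 167 mm long (case y) and 128 mm wide (case x), shorter than the pin. At its -y end stands the end wall, 12 mm thick and only 62 mm high; at its +y end lies the cover's edge. Under it is the bare case floor at z = 8 mm.
- channel (a point): Middle of the floor of the straight channel in which the pin lies, under the cover only: case x = 0, floor at z = 16 mm, 31 mm between its rails, rails up to z = 34 mm, from the cover's edge to the far end along the case's y. In the well the pin's end stands out free with no rails beside it.
- lever (a joint): Sprung lever through the cover, rad: 0 = home, leaning 0.4 rad from upright to the case's -y; 0.80 = end stop, leaning 0.4 rad to +y. So the knob is pulled to the case's +y, away from the well. The lower arm pushes the pin to -y: at full stroke its tail is at case y = 150, its head at -150 mm, and it stays there. Spring at the knob: 2 N at home, 7 N at full stroke; let go, it snaps back too fast.
- hinge (a point): Middle of the lever's hinge axis, at case (0, 198.5, 130) mm; the axis lies along the case's x. It sits between two cheeks, 40 mm wide overall, 50 mm long, up to z = 150 mm. The knob's centre swings about it at a radius of 100 mm.
- knob (a point): Centre of the lever's red knob: a disc 32 mm in diameter and 24 mm thick, its axis along the case's x. Easily pinched from above across its 24 mm (fingers closing along the case's x); it may turn between the fingers as the lever swings. The lever bar below it is 10 mm thick along x and 14 mm wide.
- pin: Straight dark wooden rolling pin, a plain round rod 26 mm in diameter and 300 mm long, 0.08 to 0.17 kg, with a thin red band 30 mm from each end. Origin at its centre; its axis is its own y. It starts lying in the channel, parallel to the case's y, axis 29 mm above the island, its head almost hidden under the cover (0 to 25 mm out).
- pin_head (a point): Centre of the pin's end face towards the well (pin y = -150 mm): the end to grip.
- pin_tail (a point): Centre of the pin's other end face (pin y = +150 mm), deep under the cover.
- canister: Bystander: frosted glass canister with steel twist cap, 90 mm in diameter, 112 mm high, origin under its centre.
- bowls: Bystander: two nested ceramic prep bowls (white outside, blue inside), 140 mm in diameter, 72 mm high, origin under the centre.
- spoon_rest: Bystander: stainless spoon rest, a dish 110 mm across and 14 mm high, origin under the dish's centre, with a flat tongue reaching to its y = +135 mm.
- divider: Bystander: white plastic dough divider, a ring 130 mm in diameter and 35 mm high with six blades and a small knob up to 55 mm, origin under its centre.

How it is judged:
By the outcome, as a careful person would: the job done as asked, in the order asked, and still so for the second after the job is handed in, while the arm keeps its last pose, push and grip.
It also fails if it takes over 59 s, if anything falls off the work surface, if the arm or the gripper's body presses on something with over 40 N, if the wrist force passes 120 N, or if a joint passes its speed limit or range.

## Working session

There is one attempt and no reset: what is moved stays moved. The work goes in short steps, Python scripts to look and compute and a tool call to move; the robot and the scene stay as the last step left them, time stands still between calls to the robot, and variables do not carry over. Pictures are saved under pics/ and viewed, at most 12 in all, crops included, and the job is handed in when it is done.

Besides the shell and the picture viewer there is one more tool, called after "Request:" in YAML: its name, and indented under it one key for each argument. move_arm: Moves the arm, as the interface text tells. Its arguments: {"type":"object","properties":{"rotation":{"type":"array"},"translation":{"type":"array"},"fingers":{"type":"array"}},"required":["rotation","translation","fingers"]}

```bash
mkdir -p pics
python3 - <<'E'
from bench import *
import cv2,numpy as np
for n in("side","top"):
    im=read_camera(n); cv2.imwrite(f"pics/{n}0.png",im[:,:,::-1]); p=camera_params(n); print(n,p)
    R=cv2.Rodrigues(np.array(p["rvec"]))[0]; print("cam pos",-R.T@np.array(p["tvec"]).ravel())
s=get_state(); print(s)
E
```

```text
side {'K': array([[351.79414751,   0.        , 257.45109212],
       [  0.        , 351.79414751, 189.6587811 ],
       [  0.        ,   0.        ,   1.        ]]), 'rvec': array([ 0.57949128, -2.55955072,  1.35283016]), 'tvec': array([0.57093774, 0.24789139, 1.17181813])}
cam pos [0.17958458 0.99532984 0.858863  ]
top {'K': array([[350.84419981,   0.        , 251.29215278],
       [  0.        , 350.84419981, 191.29880611],
       [  0.        ,   0.        ,   1.        ]]), 'rvec': array([ 2.26816572, -1.9211999 ,  0.20639616]), 'tvec': array([-0.06209792,  0.649588  ,  1.09011608])}
cam pos [0.40888998 0.00617381 1.20289013]
{'clock': 0.1, 'joint_positions': array([ 1.19639599,  0.33281188, -0.06473114,  1.4608393 ,  0.0216153 ,
        1.34987954, -0.08848432]), 'qvel': array([ 2.69119262e-04, -1.72656718e-03, -2.60855606e-05, -3.23544183e-03,
       -1.17629054e-03, -1.27105679e-03, -7.58529528e-04]), 'effort': array([ 2.65656890e-03, -6.26746488e+01,  5.00444812e-02, -3.92432141e+01,
        1.63156504e-02,  6.94530216e-03, -1.24539653e-06]), 'tool_pos': array([ 0.21526779, -0.58641529,  0.23060218]), 'tcp_rot': array([ 9.84563333e-01,  1.75027592e-01, -1.37721645e-04, -6.05437592e-04]), 'contact_force': array([ 0.41214163, -0.96323032, -0.74127984]), 'wrist_torque': array([ 0.01703219, -0.01058102,  0.01082825]), 'gripper_force': 0.0, 'finger_gap': 0.0853445171711352}
```

View pics/top0.png

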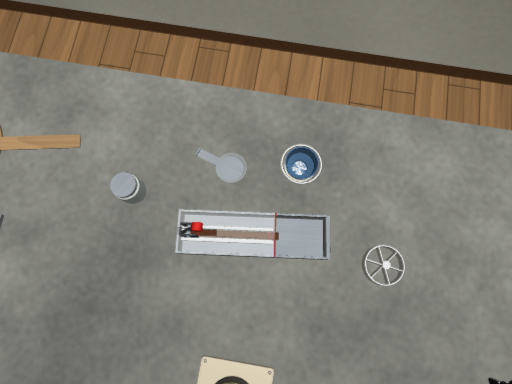

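View pics/side0.png

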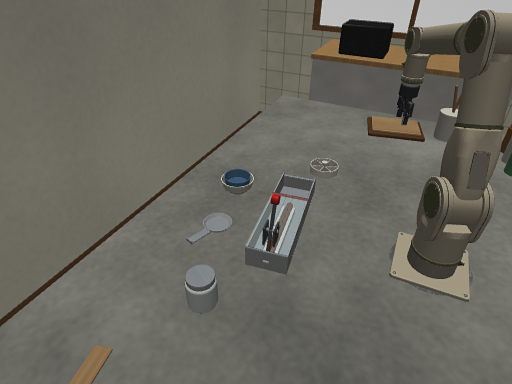

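The top view shows the case at about (178–330, 210–259), with the lever and knob on the left at (197,227), the red strip at u≈276 and the well to its right. So case +y runs image-left (about world +y), and the side view agrees. The canister is at (125,186), the spoon rest at (230,167), the bowls at (301,163) and the divider at (384,265).

```bash
cat > h.py <<'E'
from bench import *
import cv2,numpy as np
def cam(n):
    p=camera_params(n); return p["K"],cv2.Rodrigues(np.array(p["rvec"]))[0],np.array(p["tvec"]).ravel()
def ray(n,uv):
    K,R,t=cam(n); return -R.T@t, R.T@np.linalg.inv(K)@np.array([uv[0],uv[1],1.])
def plane(n,uv,z):
    o,d=ray(n,uv); return o+d*(z-o[2])/d[2]
def tri(a,b):
    (o1,d1),(o2,d2)=ray("top",a),ray("side",b)
    s=np.linalg.lstsq(np.c_[d1,-d2],o2-o1,rcond=None)[0]
    p,q=o1+s[0]*d1,o2+s[1]*d2; return (p+q)/2,np.linalg.norm(p-q)
def proj(n,P):
    p=camera_params(n); return cv2.projectPoints(np.array(P,float).reshape(-1,1,3),p["rvec"],p["tvec"],p["K"],None)[0][:,0]
def redmask(im):
    i=im.astype(int); return ((i[...,0]>110)&(i[...,1]<70)&(i[...,2]<70)).astype(np.uint8)
E
python3 - <<'E'
from h import *
for n in("top","side"):
    im=cv2.imread(f"pics/{n}0.png")[:,:,::-1]; m=redmask(im)
    k,l,s,c=cv2.connectedComponentsWithStats(m,connectivity=8)
    for i in range(1,k):
        if s[i,4]>3:
            ys,xs=np.where(l==i); print(n,s[i],c[i])
t=cv2.imread("pics/top0.png")
cv2.imwrite("pics/crop1.png",cv2.resize(t[200:270,170:340],None,fx=4.6,fy=4.6,interpolation=cv2.INTER_CUBIC))
i=t[200:270,170:340].astype(int)
# red strip loosely
r=(t[...,2].astype(int)-t[...,1]>60); ys,xs=np.where(r[205:265,268:284]); print("strip",xs.min()+268,xs.max()+268,ys.min()+205,ys.max()+205,[(y+205,xs[ys==y].mean()+268) for y in (ys.min()+1,ys.max()-1)])
E
```

```text
top [191 222  11   9  83] [196.36144578 226.42168675]
top [197 232   2   3   6] [197.5 233. ]
top [275 232   1   8   8] [275.  235.5]
top [274 248   1   8   8] [274.  251.5]
side [271 194   9   7  44] [274.86363636 196.90909091]
strip 269 275 213 256 [(np.int64(214), np.float64(275.0)), (np.int64(255), np.float64(274.0))]
```

View pics/crop1.png

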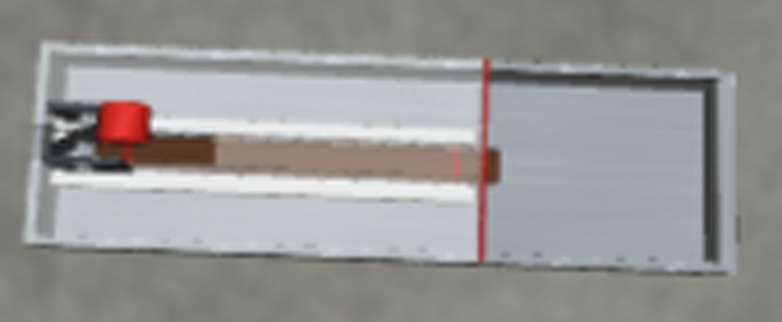

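The crop shows the rim corners at TL (42,43), BL (25,243), TR (735,73) and BR (733,272). The strip ends are at (486,62) and (481,262), the knob centre is about (124,121), and the pin head shows about 1 cm past the strip.

Run:
```python
from h import *
C=[((42,43),(70,245)),((25,243),(-70,245)),((735,73),(70,-247)),((733,272),(-70,-247)),((486,60),(70,-68)),((481,263),(-70,-68))]
W=np.array([plane("top",(170+(a+.5)/4.6-.5,200+(b+.5)/4.6-.5),.085)[:2] for (a,b),_ in C]); L=np.array([c[1] for c in C])/1000.
A=W-W.mean(0);B=L-L.mean(0)
yaw=np.arctan2((B[:,0]*A[:,1]-B[:,1]*A[:,0]).sum(),(A*B).sum()); c,s=np.cos(yaw),np.sin(yaw);R=np.array([[c,-s],[s,c]])
o=W.mean(0)-R@L.mean(0); print("yaw",yaw,np.degrees(yaw),"o",o); print("res mm",((L@R.T+o-W)*1000).round(1).tolist(), "norm",(np.linalg.norm(A)/np.linalg.norm(B)))
T=lambda p:np.r_[R@np.array(p[:2])/1000+o,p[2]/1000]
k,e=tri((196.4,226.4),(274.9,196.9)); print("knob",k,e,"model",T((0,198.5-100*np.sin(.4),130+100*np.cos(.4))))
for th in (-.4,0,.4): print(th,T((0,198.5+100*np.sin(th),130+100*np.cos(th))))
print("opening",T((0,-151.5,85)),"head out",T((0,-150,29)))
P=[T(p) for p in [(0,198.5-38.9,222.1),(70,245,85),(-70,245,85),(70,-247,85),(-70,-247,85),(70,-68,85),(-70,-68,85)]]
print(proj("side",P).round(1).tolist())
for n,uv,z in (("canister",(125,183),.112),("spoon",(230,167),.014),("bowls",(301,163),.072),("divider",(385,265),.035)): print(n,plane("top",uv,z).round(3))
im=cv2.imread("pics/side0.png")
for q in proj("side",P): cv2.circle(im,tuple(np.int32(q.round())),1,(0,255,0),-1)
cv2.imwrite("pics/crop2.png",cv2.resize(im[165:285,225:335],None,fx=5,fy=5,interpolation=cv2.INTER_NEAREST))
s=get_state(); from scipy.spatial.transform import Rotation as Ro; print(Ro.from_quat(s["tcp_rot"]).as_matrix().round(3))
```

```text
yaw 0.1230091796278532 7.047906834042615 o [0.51290197 0.01762112]
res mm [[0.6, 3.1], [-1.1, 3.2], [2.1, -3.4], [-0.9, -5.9], [-0.3, 1.3], [-0.6, 1.7]] norm 0.9855698502326308
knob [0.49346659 0.1739741  0.23048595] 0.0005920533702023768 model [0.49332431 0.17597365 0.2221061 ]
-0.4 [0.49332431 0.17597365 0.2221061 ]
0 [0.48854618 0.21462124 0.23      ]
0.4 [0.48376805 0.25326882 0.2221061 ]
opening [ 0.5314909  -0.13273413  0.085     ] head out [ 0.53130685 -0.13124546  0.029     ]
[[274.7, 199.5], [244.1, 245.4], [287.2, 255.7], [283.3, 169.2], [315.9, 175.0], [271.6, 191.9], [307.4, 198.9]]
canister [0.602 0.447 0.112]
spoon [0.737 0.136 0.014]
bowls [ 0.774 -0.103  0.072]
divider [ 0.488 -0.423  0.035]
[[ 0.939  0.345 -0.   ]
 [ 0.345 -0.939  0.001]
 [-0.    -0.001 -1.   ]]
```

View pics/crop2.png

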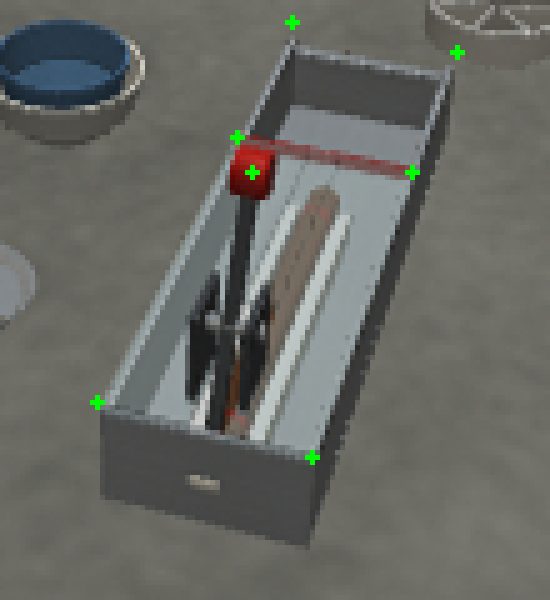

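The green model points sit on the near rim corners, the strip and the knob centre in the side view. Only the far corners float, because the end is 62 mm high there. I'll refit with that height.

```bash
cat > case.py <<'E'
from h import *
from scipy.spatial.transform import Rotation as Ro
C=[((42,43),(70,245),.085),((25,243),(-70,245),.085),((735,73),(70,-247),.062),((733,272),(-70,-247),.062),((486,60),(70,-68),.085),((481,263),(-70,-68),.085)]
W=np.array([plane("top",(170+(a+.5)/4.6-.5,200+(b+.5)/4.6-.5),z)[:2] for (a,b),_,z in C]); L=np.array([c[1] for c in C])/1000.
A=W-W.mean(0);B=L-L.mean(0)
yaw=np.arctan2((B[:,0]*A[:,1]-B[:,1]*A[:,0]).sum(),(A*B).sum()); R=np.array([[np.cos(yaw),-np.sin(yaw)],[np.sin(yaw),np.cos(yaw)]])
o=W.mean(0)-R@L.mean(0)
T=lambda p:np.r_[R@np.array(p[:2])/1000+o,p[2]/1000]
def toolinfo():
    s=get_state(); return s,np.array(s["tool_pos"]),Ro.from_quat(s["tcp_rot"])
def case_rot(tilt=0,flip=1):
    # tool z down, tool y along case x (flip), tilted about case x by tilt
    cx=np.r_[R[:,0],0]; y=flip*cx; z=np.array([0,0,-1.]); M=np.c_[np.cross(y,z),y,z]
    return Ro.from_rotvec(cx*tilt)*Ro.from_matrix(M)
def go(p,rot):
    s,x,r=toolinfo(); p=np.array(p)
    print("rotvec",(r.inv()*rot).as_rotvec().round(3).tolist(),"trans cm",(r.inv().apply(p-x)*100).round(2).tolist(),"t",round(s["clock"],2))
def incase(p): return np.r_[R.T@(p[:2]-o),p[2]]*1000
E
python3 - <<'E'
from case import *
print(yaw,o,((L@R.T+o-W)*1000).round(1).tolist(),np.linalg.norm(A)/np.linalg.norm(B))
k,e=tri((196.4,226.4),(275,199)); print(k,e)
print(proj("top",[T((0,159.6,222.1))]))
for th in(-.4,):
  p=T((0,198.5+100*np.sin(th),130+100*np.cos(th))); print(p); 
  for f in(1,-1): go(p+[0,0,.1],case_rot(0,f))
s,x,r=toolinfo(); print(s["joint_positions"],incase(x))
E
```

```text
0.1264871994794888 [0.51373826 0.01604025] [[0.6, 1.7], [-1.0, 1.3], [-0.4, -0.1], [-0.5, -2.7], [0.8, -0.0], [0.5, -0.1]] 0.9943438509893165
[0.49327443 0.17495001 0.22344104] 0.0010691259339160053
[[196.71855998 226.56345338]]
[0.49360997 0.17432373 0.2221061 ]
rotvec [-0.001, -0.001, -1.345] trans cm [52.35, -61.83, -9.08] t 0.1
rotvec [-0.001, 0.001, 1.796] trans cm [52.35, -61.83, -9.08] t 0.1
[ 1.19639599  0.33281188 -0.06473114  1.4608393   0.0216153   1.34987954
 -0.08848432] [-372.08591837 -559.99051167  230.60217885]
```

The manual's scale: shifts go in shares of 300 mm and turns go in shares of pi rad. Converting my numbers, 25 cm / 30 = 0.8333, 20 cm / 30 = 0.6667, -0.7 rad / 3.1416 = -0.2228.

Request:
move_arm:
  rotation:
    - [0,0,-0.0446]
    - [0,0,-0.0891]
    - [0,0,-0.1337]
    - [0,0,-0.1783]
    - [0,0,-0.2228]
  translation:
    - [0.1667,-0.0833,-0.0833]
    - [0.3333,-0.1667,-0.1667]
    - [0.5,-0.25,-0.25]
    - [0.6667,-0.3333,-0.3333]
    - [0.8333,-0.4,-0.4167]
  fingers: [8.5,8.5,8.5,8.5,8.5]

```text
clock: 0.72
tool_pos: [0.4096, -0.3862, 0.3571]
tcp_rot: [0.864, 0.504, -0.0, 0.0]
contact_force: [1.1, -0.8, -0.6]
finger_gap: 0.0849
gripper_force: 0.0
```

Run:
```python
from case import *
go(T((0,159.6,322)),case_rot()); print(get_state()["joint_positions"].round(2),get_state()["tool_pos"])
```

```text
rotvec [-0.0, 0.0, -0.641] trans cm [52.94, -20.26, 3.5] t 0.72
[ 0.94  0.18 -0.31  1.4   0.05  1.57  0.12] [ 0.4096222  -0.38622513  0.35709479]
```

Scaled: 29 cm / 30 = 0.9667, 23.2 cm / 30 = 0.7733, -0.36 rad / 3.1416 = -0.1146.

Request:
move_arm:
  rotation:
    - [0,0,-0.0223]
    - [0,0,-0.0446]
    - [0,0,-0.0668]
    - [0,0,-0.0891]
    - [0,0,-0.1146]
  translation:
    - [0.1933,-0.0733,0]
    - [0.3867,-0.1467,0]
    - [0.58,-0.22,0]
    - [0.7733,-0.2933,0]
    - [0.9667,-0.3667,0]
  fingers: [8.5,8.5,8.5,8.5,8.5]

```text
clock: 1.35
tool_pos: [0.4568, -0.0796, 0.3562]
tcp_rot: [0.76, 0.65, -0.0, 0.0]
contact_force: [0.4, -0.2, -0.1]
finger_gap: 0.0851
gripper_force: 0.0
```

Run:
```python
from case import *
go(T((0,159.6,322)),case_rot()); print(get_state()["joint_positions"].round(2),get_state()["tool_pos"])
```

```text
rotvec [-0.0, 0.0, -0.283] trans cm [25.66, -0.33, 3.4] t 1.35
[ 0.68 -0.04 -0.58  1.62 -0.02  1.56 -0.05] [ 0.45682634 -0.07957589  0.35615768]
```

Scaled: 25.6 cm / 30 = 0.8533, 20.8 cm / 30 = 0.6933, -0.283 rad / 3.1416 = -0.0901.

Request:
move_arm:
  rotation:
    - [0,0,-0.0191]
    - [0,0,-0.0382]
    - [0,0,-0.0573]
    - [0,0,-0.0764]
    - [0,0,-0.0901]
  translation:
    - [0.1733,-0.0033,0.0167]
    - [0.3467,-0.0067,0.0333]
    - [0.52,-0.01,0.05]
    - [0.6933,-0.01,0.0667]
    - [0.8533,-0.01,0.08]
  fingers: [6,6,6,6,6]

```text
clock: 1.98
tool_pos: [0.4945, 0.1733, 0.332]
tcp_rot: [0.661, 0.75, -0.0, 0.0]
contact_force: [0.2, -0.0, -0.2]
finger_gap: 0.06
gripper_force: 0.0
```

Run:
```python
from case import *
print("grasp tcp at knob-19mm"); go(T((0,159.6,203.1)),case_rot()); print(get_state()["joint_positions"].round(2),get_state()["tool_pos"])
```

```text
grasp tcp at knob-19mm
rotvec [0.0, 0.0, -0.001] trans cm [0.12, -0.08, 12.89] t 1.98
[ 0.36  0.15 -0.87  1.52  0.12  1.52 -0.38] [0.49449725 0.17331746 0.3320224 ]
```

Scaled: 12.9 cm / 30 = 0.43, 10.5 cm / 30 = 0.35.

Request:
move_arm:
  rotation:
    - [0,0,0]
    - [0,0,0]
    - [0,0,0]
    - [0,0,0]
    - [0,0,0]
  translation:
    - [0.0033,-0.0033,0.1333]
    - [0.0033,-0.0033,0.25]
    - [0.0033,-0.0033,0.35]
    - [0.0033,-0.0033,0.43]
    - [0.0033,-0.0033,0.43]
  fingers: [6,6,6,6,6]

```text
clock: 2.6
tool_pos: [0.4925, 0.172, 0.2017]
tcp_rot: [0.662, 0.75, -0.001, -0.001]
contact_force: [0.0, -0.0, 0.2]
finger_gap: 0.0599
gripper_force: 0.0
```

Run:
```python
from case import *
ims=[]
for n in("top","side"):
    im=read_camera(n)[:,:,::-1]; u,v=np.int32(proj(n,[T((0,159.6,222.1))])[0]); ims.append(cv2.resize(im[v-40:v+40,u-40:u+40],None,fx=5,fy=5,interpolation=cv2.INTER_CUBIC))
cv2.imwrite("pics/grip.png",np.hstack(ims)); s,x,r=toolinfo(); print(incase(x))
```

```text
[-1.17906355e-01  1.57949954e+02  2.04004439e+02]
```

View pics/grip.png

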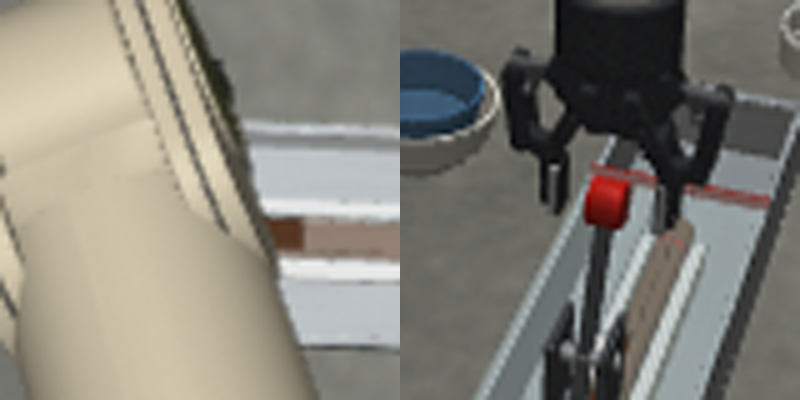

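The knob (608,203) sits centred between the fingertips (550,200) and (665,220). Closing.

Request:
move_arm:
  rotation:
    - [0,0,0]
    - [0,0,0]
    - [0,0,0]
    - [0,0,0]
    - [0,0,0]
  translation:
    - [0,0,0]
    - [0,0,0]
    - [0,0,0]
    - [0,0,0]
    - [0,0,0]
  fingers: [4,2,1,1,1]

```text
clock: 3.32
tool_pos: [0.494, 0.1726, 0.2042]
tcp_rot: [0.662, 0.75, 0.0, 0.001]
contact_force: [-1.0, -0.8, 6.5]
finger_gap: 0.0232
gripper_force: 58.8
```

Run:
```python
from case import *
s,x,r=toolinfo(); print(incase(x),s["finger_gap"],s["gripper_force"],s["contact_force"])
print(r.inv().apply(np.r_[R[:,1],0]))
for th in np.linspace(.08,.8,10): print(round(th,2),(r.inv().apply(T((0,100*(np.sin(th-.4)+np.sin(.4)),100*(np.cos(th-.4)-np.cos(.4))))-np.r_[o,0])*100).round(2).tolist())
```

```text
[1.27904315e-01 1.57833023e+02 2.04180412e+02] 0.02319942416987702 58.77326846122742 [-0.97828517 -0.83908304  6.54121553]
[ 9.99996501e-01 -2.63982992e-03 -1.70677200e-04]
0.08 [0.75, -0.0, -0.28]
0.16 [1.52, -0.0, -0.5]
0.24 [2.3, -0.01, -0.66]
0.32 [3.09, -0.01, -0.76]
0.4 [3.89, -0.01, -0.79]
0.48 [4.69, -0.01, -0.76]
0.56 [5.49, -0.01, -0.66]
0.64 [6.27, -0.02, -0.5]
0.72 [7.04, -0.02, -0.28]
0.8 [7.79, -0.02, -0.0]
```

Scaled: 3.89 cm / 30 = 0.1297, 3.09 cm / 30 = 0.103.

Request:
move_arm:
  rotation:
    - [0,0,0]
    - [0,0,0]
    - [0,0,0]
    - [0,0,0]
    - [0,0,0]
  translation:
    - [0.025,0,-0.0093]
    - [0.0507,0,-0.0167]
    - [0.0767,0,-0.022]
    - [0.103,0,-0.0253]
    - [0.1297,0,-0.0263]
  fingers: [1,1,1,1,1]

```text
clock: 3.95
tool_pos: [0.4894, 0.2081, 0.2115]
tcp_rot: [0.663, 0.749, -0.002, 0.002]
contact_force: [-2.4, -11.4, 6.8]
finger_gap: 0.0234
gripper_force: 60.5
```

Scaled: 3.2 cm / 30 = 0.1067, 2.8 cm / 30 = 0.0933.

Request:
move_arm:
  rotation:
    - [0,0,0]
    - [0,0,0]
    - [0,0,0]
    - [0,0,0]
    - [0,0,0]
  translation:
    - [0.0267,0,0.001]
    - [0.0533,0,0.0043]
    - [0.0733,0,0.008]
    - [0.0933,0,0.0133]
    - [0.1067,0,0.0177]
  fingers: [1,1,1,1,1]

```text
clock: 4.58
tool_pos: [0.4853, 0.2411, 0.2069]
tcp_rot: [0.662, 0.749, -0.001, 0.002]
contact_force: [-4.0, -9.5, 14.5]
finger_gap: 0.0233
gripper_force: 64.4
```

Request:
move_arm:
  rotation:
    - [0,0,0]
    - [0,0,0]
    - [0,0,0]
    - [0,0,0]
    - [0,0,0]
  translation:
    - [0.01,0,0.0037]
    - [0.02,0,0.0073]
    - [0.0267,0,0.01]
    - [0.0317,0,0.012]
    - [0.0317,0,0.012]
  fingers: [1,1,1,1,1]

```text
clock: 5.2
tool_pos: [0.4841, 0.251, 0.2034]
tcp_rot: [0.662, 0.749, -0.001, 0.001]
contact_force: [-3.4, -6.4, 12.4]
finger_gap: 0.0232
gripper_force: 65.2
```

Run:
```python
from case import *
s,x,r=toolinfo(); print(incase(x),s["finger_gap"],s["contact_force"],s["wrist_torque"])
ims=[]
for n,p in(("top",(0,-100,85)),("side",(0,180,150))):
    im=read_camera(n)[:,:,::-1]; u,v=np.int32(proj(n,[T(p)])[0]); ims.append(cv2.resize(im[v-40:v+40,u-40:u+40],None,fx=5,fy=5,interpolation=cv2.INTER_CUBIC))
cv2.imwrite("pics/full.png",np.hstack(ims))
```

```text
[1.93990956e-01 2.36784568e+02 2.03355622e+02] 0.0232192374575228 [-3.37929023 -6.37372489 12.38176819] [-1.94781347  0.75864372  0.12802178]
```

View pics/full.png

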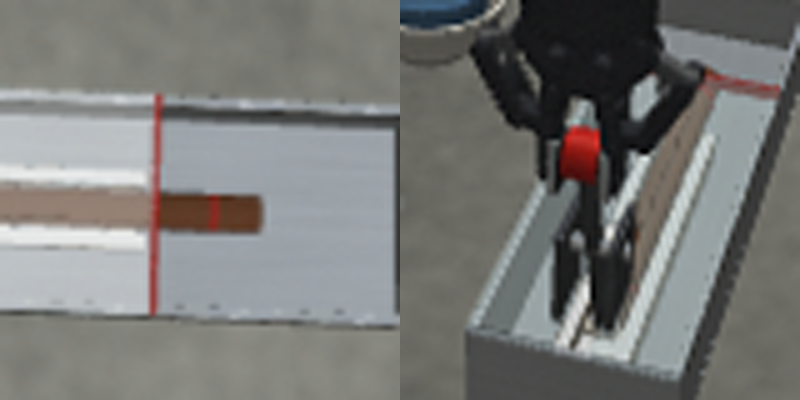

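Run:
```python
from case import *
u,v=np.int32(proj("top",[T((0,-100,85))])[0])
print(incase(plane("top",(u-40+262.5/5-.5,v-40+214/5-.5),.029)), incase(plane("top",(u-40+214.5/5-.5,v-40+213/5-.5),.042)),incase(plane("top",(u-40+157.5/5-.5,v-40+213/5-.5),.085)))
```

```text
[   1.13123697 -142.41819892   29.        ] [  -0.61649594 -109.1870538    42.        ] [ -5.89398436 -68.87263285  85.        ]
```

Run:
```python
from case import *
for f in(None,):
    im=read_camera("side"); m=redmask(im); k,l,s,c=cv2.connectedComponentsWithStats(m)
    for i in range(1,k):
        if s[i,4]>5: print(s[i],c[i])
    ui=cv2.imread("pics/side0.png")[:,:,::-1]; i=int(np.argmax(s[1:,4]))+1; 
    for th in(.2,.3,.32,.36,.4): print(th,proj("side",[T((0,198.5+100*np.sin(th),130+100*np.cos(th)))])[0])
    print("home",proj("side",[T((0,159.6,222.1))])[0])
t=read_camera("top"); q=proj("top",[T((0,-150,29)),T((0,-120,42)),T((0,-68,85)),T((0,-235,62))]); print(q)
v=int(q[0][1]); print([(u,t[v,u].tolist()) for u in range(283,300)])
```

```text
[265 206   7   8  44] [268.09090909 209.5       ]
0.2 [269.53546155 208.68698163]
0.3 [268.58221022 211.27382671]
0.32 [268.39199042 211.81968715]
0.36 [268.01273393 212.93804206]
0.4 [267.63568863 214.0902479 ]
home [274.7855507  199.18733115]
[[298.27300727 236.72956073]
 [289.68507377 236.03993962]
 [274.77059816 234.22684415]
 [325.88352059 236.88606789]]
[(283, [94, 60, 40]), (284, [93, 58, 38]), (285, [101, 56, 37]), (286, [127, 45, 34]), (287, [130, 45, 34]), (288, [93, 59, 39]), (289, [93, 59, 39]), (290, [92, 58, 38]), (291, [93, 59, 38]), (292, [92, 58, 38]), (293, [92, 59, 38]), (294, [92, 58, 37]), (295, [95, 64, 46]), (296, [119, 106, 101]), (297, [157, 165, 170]), (298, [158, 165, 171]), (299, [158, 165, 171])]
```

```bash
cat >> case.py <<'E'
def lever_moves(ds):
    s,x,r=toolinfo(); h=T((0,198.5,130)); cx=np.r_[R[:,0],0]
    for d in ds:
        q=Ro.from_rotvec(-cx*d); print(round(d,3),"rot",(r.inv()*q*r).as_rotvec().round(3).tolist(),"tr",(r.inv().apply(h+q.apply(x-h)-x)*100).round(2).tolist())
def status():
    s,x,r=toolinfo(); print("t",s["clock"],incase(x).round(1),"F",np.round(s["contact_force"],1),"tilt",(case_rot().inv()*r).as_rotvec().round(3),"q",s["joint_positions"].round(2))
    im=read_camera("side"); k,l,st,c=cv2.connectedComponentsWithStats(redmask(im)[:, :290]); i=int(np.argmax(st[1:,4]))+1
    ths=np.linspace(-.45,.5,200); q=proj("side",[T((0,198.5+100*np.sin(a),130+100*np.cos(a))) for a in ths])
    print("lever angle by side knob",.4+ths[np.argmin(abs(q[:,1]-c[i][1]-2.2))],c[i],st[i,4])
    t=read_camera("top").astype(int); pr=lambda a,z:proj("top",[T((0,a,z))])[0]
    ys=np.arange(-180,-70,.5); col=[t[int(round(p[1])),int(round(p[0]))] for p in (pr(a,29) for a in ys)]
    b=[a for a,c_ in zip(ys,col) if c_[0]-c_[2]>40]; print("head y",min(b) if b else None)
E
python3 - <<'E'
from case import *
status(); lever_moves([.04,.08,.11,.14])
E
```

```text
t 5.4 [2.000e-01 2.368e+02 2.034e+02] F [-2.9 -7.1 12.4] tilt [-0.001 -0.003  0.004] q [ 0.19  0.29 -0.89  1.68  0.23  1.29 -0.61]
lever angle by side knob 0.7185929648241205 [268.08888889 209.57777778] 45
head y -140.5
0.04 rot [-0.0, -0.04, -0.0] tr [0.29, -0.0, 0.16]
0.08 rot [-0.0, -0.08, -0.0] tr [0.57, -0.0, 0.33]
0.11 rot [-0.0, -0.11, -0.0] tr [0.78, -0.0, 0.46]
0.14 rot [-0.001, -0.14, -0.0] tr [0.99, -0.0, 0.6]
```

Scaled: 0.78 cm / 30 = 0.026, 0.57 cm / 30 = 0.019, -0.11 rad / 3.1416 = -0.035.

Request:
move_arm:
  rotation:
    - [0,-0.0127,0]
    - [0,-0.0255,0]
    - [0,-0.035,0]
    - [0,-0.035,0]
  translation:
    - [0.0097,0,0.0053]
    - [0.019,0,0.011]
    - [0.026,0,0.0153]
    - [0.026,0,0.0153]
  fingers: [1,1,1,1]

```text
clock: 6.0
tool_pos: [0.4833, 0.2575, 0.1993]
tcp_rot: [0.662, 0.748, -0.038, 0.043]
contact_force: [-6.9, -16.1, 20.4]
finger_gap: 0.023
gripper_force: 66.0
```

Run:
```python
from case import *
status(); lever_moves([.02,.04,.06,.08])
```

```text
t 6.0 [2.000e-01 2.434e+02 1.993e+02] F [ -6.9 -16.1  20.4] tilt [ 0.    -0.116  0.005] q [ 0.08  0.33 -0.87  1.64  0.35  1.37 -0.73]
lever angle by side knob 0.8188442211055276 [266.85714286 212.4047619 ] 42
head y -150.5
0.02 rot [-0.0, -0.02, 0.0] tr [0.15, -0.0, 0.07]
0.04 rot [-0.0, -0.04, 0.0] tr [0.29, -0.0, 0.15]
0.06 rot [-0.0, -0.06, 0.0] tr [0.44, -0.0, 0.23]
0.08 rot [-0.0, -0.08, 0.0] tr [0.58, -0.0, 0.32]
```

Scaled: 0.15 cm / 30 = 0.005, 0.07 cm / 30 = 0.0023, -0.02 rad / 3.1416 = -0.0064.

Request:
move_arm:
  rotation:
    - [0,-0.0064,0]
    - [0,-0.0064,0]
  translation:
    - [0.005,0,0.0023]
    - [0.005,0,0.0023]
  fingers: [1,1]

```text
clock: 6.35
tool_pos: [0.4833, 0.2577, 0.199]
tcp_rot: [0.662, 0.747, -0.046, 0.052]
contact_force: [-9.9, -20.9, 26.3]
finger_gap: 0.0232
gripper_force: 66.2
```

Run:
```python
from case import *
status(); lever_moves([-.04,-.08,-.12,-.16,-.2])
```

```text
t 6.35 [2.000e-01 2.435e+02 1.990e+02] F [ -9.9 -20.9  26.3] tilt [ 0.    -0.138  0.006] q [ 0.06  0.34 -0.86  1.63  0.37  1.38 -0.75]
lever angle by side knob 0.8188442211055276 [266.65853659 212.51219512] 41
head y -150.5
-0.04 rot [0.0, 0.04, -0.0] tr [-0.3, 0.0, -0.13]
-0.08 rot [0.001, 0.08, -0.0] tr [-0.61, 0.0, -0.26]
-0.12 rot [0.001, 0.12, -0.0] tr [-0.92, 0.01, -0.37]
-0.16 rot [0.001, 0.16, -0.0] tr [-1.23, 0.01, -0.47]
-0.2 rot [0.001, 0.2, -0.0] tr [-1.55, 0.01, -0.55]
```

At the end stop with the head out at −150, so I'll ease the lever back.

Scaled: -1.55 cm / 30 = -0.0517, -1.23 cm / 30 = -0.041, 0.16 rad / 3.1416 = 0.0509.

Request:
move_arm:
  rotation:
    - [0,0.0127,0]
    - [0,0.0255,0]
    - [0,0.0382,0]
    - [0,0.0509,0]
    - [0,0.0637,0]
  translation:
    - [-0.01,0,-0.0043]
    - [-0.0203,0,-0.0087]
    - [-0.0307,0,-0.0123]
    - [-0.041,0,-0.0157]
    - [-0.0517,0,-0.0183]
  fingers: [1,1,1,1,1]

```text
clock: 7.08
tool_pos: [0.4848, 0.2455, 0.2059]
tcp_rot: [0.662, 0.749, 0.023, -0.025]
contact_force: [-5.3, -8.8, 17.1]
finger_gap: 0.0233
gripper_force: 65.5
```

Run:
```python
from case import *
status(); lever_moves([-.04,-.08,-.12,-.16,-.2])
```

```text
t 7.075 [2.000e-01 2.313e+02 2.059e+02] F [-5.3 -8.8 17.1] tilt [-0.001  0.068  0.004] q [ 0.27  0.26 -0.9   1.7   0.15  1.25 -0.53]
lever angle by side knob 0.6469849246231154 [268.76086957 207.65217391] 46
head y -150.5
-0.04 rot [0.0, 0.04, 0.0] tr [-0.3, 0.0, -0.14]
-0.08 rot [0.0, 0.08, 0.0] tr [-0.6, 0.0, -0.28]
-0.12 rot [0.001, 0.12, 0.0] tr [-0.91, 0.0, -0.4]
-0.16 rot [0.001, 0.16, 0.0] tr [-1.22, 0.01, -0.5]
-0.2 rot [0.001, 0.2, 0.0] tr [-1.54, 0.01, -0.6]
```

Scaled: -1.54 cm / 30 = -0.0513, -1.22 cm / 30 = -0.0407, 0.16 rad / 3.1416 = 0.0509.

Request:
move_arm:
  rotation:
    - [0,0.0127,0]
    - [0,0.0255,0]
    - [0,0.0382,0]
    - [0,0.0509,0]
    - [0,0.0637,0]
  translation:
    - [-0.01,0,-0.0047]
    - [-0.02,0,-0.0093]
    - [-0.0303,0,-0.0133]
    - [-0.0407,0,-0.0167]
    - [-0.0513,0,-0.02]
  fingers: [1,1,1,1,1]

```text
clock: 7.8
tool_pos: [0.4867, 0.2303, 0.2107]
tcp_rot: [0.656, 0.743, 0.089, -0.1]
contact_force: [-6.1, -8.2, 15.5]
finger_gap: 0.023
gripper_force: 65.5
```

Scaled: -1.54 cm / 30 = -0.0513, -1.22 cm / 30 = -0.0407, 0.2 rad / 3.1416 = 0.0637.

Request:
move_arm:
  rotation:
    - [0,0.0127,0]
    - [0,0.0255,0]
    - [0,0.0382,0]
    - [0,0.0509,0]
    - [0,0.0637,0]
  translation:
    - [-0.01,0,-0.0047]
    - [-0.02,0,-0.0093]
    - [-0.0303,0,-0.0133]
    - [-0.0407,0,-0.0167]
    - [-0.0513,0,-0.02]
  fingers: [1,1,1,1,1]

```text
clock: 8.43
tool_pos: [0.4888, 0.2139, 0.2123]
tcp_rot: [0.644, 0.729, 0.154, -0.174]
contact_force: [-6.6, -9.8, 16.9]
finger_gap: 0.0234
gripper_force: 65.8
```

Run:
```python
from case import *
status(); lever_moves([-.04,-.08,-.12,-.16,-.2])
```

```text
t 8.425 [2.000e-01 1.994e+02 2.123e+02] F [-6.6 -9.8 16.9] tilt [-0.001  0.47   0.003] q [ 0.63  0.24 -0.94  1.79 -0.3   1.15 -0.04]
lever angle by side knob 0.25075376884422107 [272.65909091 199.61363636] 44
head y -150.5
-0.04 rot [0.0, 0.04, 0.0] tr [-0.3, 0.0, -0.15]
-0.08 rot [0.0, 0.08, 0.0] tr [-0.6, 0.0, -0.28]
-0.12 rot [0.001, 0.12, 0.0] tr [-0.9, 0.0, -0.4]
-0.16 rot [0.001, 0.16, 0.0] tr [-1.21, 0.01, -0.51]
-0.2 rot [0.001, 0.2, 0.0] tr [-1.53, 0.01, -0.61]
```

Scaled: -1.45 cm / 30 = -0.0483, -1.21 cm / 30 = -0.0403, 0.16 rad / 3.1416 = 0.0509.

Request:
move_arm:
  rotation:
    - [0,0.0127,0]
    - [0,0.0255,0]
    - [0,0.0382,0]
    - [0,0.0509,0]
    - [0,0.0605,0]
  translation:
    - [-0.01,0,-0.005]
    - [-0.02,0,-0.0093]
    - [-0.03,0,-0.0133]
    - [-0.0403,0,-0.017]
    - [-0.0483,0,-0.0193]
  fingers: [1,1,1,1,1]

```text
clock: 9.15
tool_pos: [0.4908, 0.1984, 0.2109]
tcp_rot: [0.626, 0.709, 0.215, -0.243]
contact_force: [-6.7, -11.8, 17.4]
finger_gap: 0.0235
gripper_force: 65.9
```

Run:
```python
from case import *
status(); lever_moves([-.02,-.04,-.06,-.08])
```

```text
t 9.15 [2.000e-01 1.838e+02 2.109e+02] F [ -6.7 -11.8  17.4] tilt [-0.001  0.661  0.003] q [ 0.76  0.3  -0.94  1.82 -0.46  1.16  0.16]
lever angle by side knob 0.0454773869346734 [274.2        197.28888889] 45
head y None
-0.02 rot [0.0, 0.02, 0.0] tr [-0.15, 0.0, -0.07]
-0.04 rot [0.0, 0.04, 0.0] tr [-0.29, 0.0, -0.15]
-0.06 rot [0.0, 0.06, 0.0] tr [-0.44, 0.0, -0.21]
-0.08 rot [0.0, 0.08, 0.0] tr [-0.59, 0.0, -0.28]
```

Scaled: -0.44 cm / 30 = -0.0147, -0.29 cm / 30 = -0.0097, 0.06 rad / 3.1416 = 0.0191.

Request:
move_arm:
  rotation:
    - [0,0.0064,0]
    - [0,0.0127,0]
    - [0,0.0159,0]
    - [0,0.0191,0]
    - [0,0.0191,0]
  translation:
    - [-0.005,0,-0.0023]
    - [-0.0097,0,-0.005]
    - [-0.0123,0,-0.006]
    - [-0.0147,0,-0.007]
    - [-0.0147,0,-0.007]
  fingers: [1,1,1,1,1]

```text
clock: 9.88
tool_pos: [0.4913, 0.1946, 0.2101]
tcp_rot: [0.619, 0.702, 0.234, -0.264]
contact_force: [-7.3, -8.6, 18.9]
finger_gap: 0.0235
gripper_force: 65.7
```

Run:
```python
from case import *
status(); lever_moves([-.02,-.04,-.06,-.08])
```

```text
t 9.875 [2.000e-01 1.800e+02 2.101e+02] F [-7.3 -8.6 18.9] tilt [-0.002  0.721  0.002] q [ 0.79  0.33 -0.95  1.83 -0.5   1.16  0.21]
lever angle by side knob -0.007035175879396949 [274.69047619 196.92857143] 42
head y None
-0.02 rot [0.0, 0.02, 0.0] tr [-0.15, 0.0, -0.08]
-0.04 rot [0.0, 0.04, 0.0] tr [-0.29, 0.0, -0.15]
-0.06 rot [0.0, 0.06, 0.0] tr [-0.44, 0.0, -0.22]
-0.08 rot [0.0, 0.08, 0.0] tr [-0.59, 0.0, -0.29]
```

Scaled: -0.22 cm / 30 = -0.0073, -0.15 cm / 30 = -0.005, 0.03 rad / 3.1416 = 0.0095.

Request:
move_arm:
  rotation:
    - [0,0.0064,0]
    - [0,0.0095,0]
    - [0,0.0095,0]
  translation:
    - [-0.005,0,-0.0027]
    - [-0.0073,0,-0.004]
    - [-0.0073,0,-0.004]
  fingers: [1,1,1]

```text
clock: 10.35
tool_pos: [0.4912, 0.1945, 0.2102]
tcp_rot: [0.615, 0.698, 0.244, -0.276]
contact_force: [-3.5, 4.3, 15.7]
finger_gap: 0.0228
gripper_force: 65.0
```

Run:
```python
from case import *
status()
```

```text
t 10.35 [1.000e-01 1.798e+02 2.102e+02] F [-3.5  4.3 15.7] tilt [-0.001  0.753 -0.   ] q [ 0.81  0.35 -0.95  1.83 -0.52  1.16  0.24]
lever angle by side knob -0.011809045226130632 [274.7804878  196.90243902] 41
head y None
```

Scaled: -8 cm / 30 = -0.2667, -3 cm / 30 = -0.1.

Request:
move_arm:
  rotation:
    - [0,0,0]
    - [0,0,0]
    - [0,0,0]
    - [0,0,0]
    - [0,0,0]
  translation:
    - [0,0,0]
    - [0,0,0]
    - [0,0,0]
    - [0,0,-0.1]
    - [0,0,-0.2667]
  fingers: [3.5,5,6,6,6]

```text
clock: 11.08
tool_pos: [0.4967, 0.1384, 0.2665]
tcp_rot: [0.615, 0.698, 0.242, -0.276]
contact_force: [0.5, 0.5, -0.0]
finger_gap: 0.0603
gripper_force: 0.0
```

Run:
```python
from case import *
status()
go(T((0,-100,160)),case_rot(0.0))
```

```text
t 11.075 [ -1.5 123.6 266.5] F [ 0.5  0.5 -0. ] tilt [0.002 0.751 0.001] q [ 0.89  0.3  -0.93  1.74 -0.52  1.34  0.25]
lever angle by side knob -0.011809045226130632 [274.86363636 196.90909091] 44
head y None
rotvec [0.007, -0.748, -0.006] trans cm [-23.49, -0.04, -6.93] t 11.18
```

Scaled: -24.5 cm / 30 = -0.8167, -20 cm / 30 = -0.6667, -0.748 rad / 3.1416 = -0.2381.

Request:
move_arm:
  rotation:
    - [0,-0.0477,0]
    - [0,-0.0955,0]
    - [0,-0.1432,0]
    - [0,-0.191,0]
    - [0,-0.2381,0]
  translation:
    - [-0.1667,0,-0.0567]
    - [-0.3333,0,-0.1133]
    - [-0.5,0,-0.17]
    - [-0.6667,0,-0.2267]
    - [-0.8167,0,-0.2833]
  fingers: [5.5,5.5,5.5,5.5,5.5]

```text
clock: 11.8
tool_pos: [0.5273, -0.0986, 0.1608]
tcp_rot: [0.662, 0.75, -0.001, 0.001]
contact_force: [-0.5, 0.7, -0.4]
finger_gap: 0.0549
gripper_force: 0.0
```

Run:
```python
from case import *
status()
go(T((0.5,-122,12)),case_rot(0.0))
```

```text
t 11.8 [  -1.  -115.4  160.8] F [-0.5  0.7 -0.4] tilt [-0.    -0.003  0.002] q [ 0.74  0.27 -0.74  1.76  0.2   1.19  0.07]
lever angle by side knob -0.011809045226130632 [274.86363636 196.90909091] 44
head y -104.0
rotvec [-0.002, 0.0, -0.002] trans cm [-0.73, 0.28, 14.78] t 11.9
```

Scaled: 10 cm / 30 = 0.3333, 9 cm / 30 = 0.3.

Request:
move_arm:
  rotation:
    - [0,0,0]
    - [0,0,0]
    - [0,0,0]
    - [0,0,0]
    - [0,0,0]
  translation:
    - [-0.0233,0.0083,0.1]
    - [-0.0233,0.0083,0.2]
    - [-0.0233,0.0083,0.3]
    - [-0.0233,0.0083,0.3333]
    - [-0.0233,0.0083,0.3333]
  fingers: [5.5,5.5,5.5,5.5,5.5]

```text
clock: 12.52
tool_pos: [0.5304, -0.1029, 0.0617]
tcp_rot: [0.662, 0.75, 0.001, -0.001]
contact_force: [0.6, 0.3, 0.2]
finger_gap: 0.0546
gripper_force: 0.0
```

Run:
```python
from case import *
ims=[]
for n in("top","side"):
    im=read_camera(n)[:,:,::-1]; u,v=np.int32(proj(n,[T((0,-125,50))])[0]); ims.append(cv2.resize(im[v-40:v+40,u-40:u+40],None,fx=5,fy=5,interpolation=cv2.INTER_CUBIC))
cv2.imwrite("pics/pin.png",np.hstack(ims)); status();go(T((0.5,-122,12)),case_rot(0.0))
```

```text
t 12.625 [   2.2 -120.6   62.8] F [ 1.4 -0.8 -1.2] tilt [-0.001  0.002  0.003] q [ 0.7   0.4  -0.7   1.84  0.3   1.01  0.01]
lever angle by side knob -0.002261306532663321 [274.84444444 196.97777778] 45
head y -100.5
rotvec [0.002, -0.002, -0.003] trans cm [-0.13, -0.18, 5.08] t 12.72
```

View pics/pin.png

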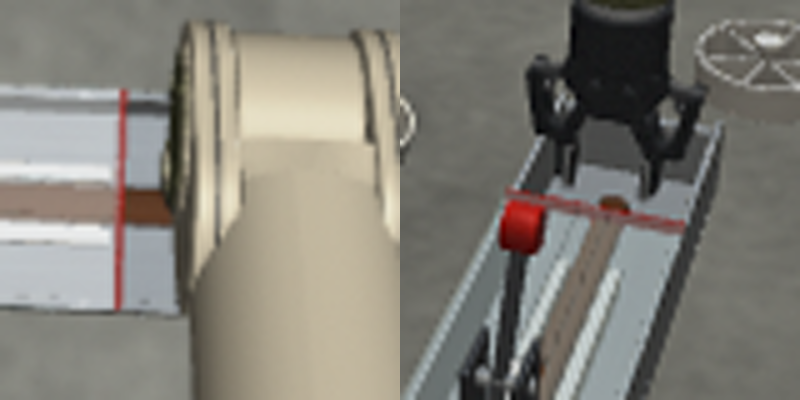

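The fingers straddle the pin symmetrically. The pin end shows at about (613,200), so I'll check that against where the head should project.

Run:
```python
from case import *
u,v=np.int32(proj("side",[T((0,-125,50))])[0])
for p in((0,-150,42),(0,-120,42),(0,-150,29),(0,-68,85),(30,-120,63),(-30,-120,63)): q=proj("side",[T(p)])[0]; print(p,((q[0]-u+40)*5+400,(q[1]-v+40)*5))
```

```text
(0, -150, 42) (np.float64(611.0504876666218), np.float64(193.2145408547339))
(0, -120, 42) (np.float64(602.5787295294202), np.float64(213.55192675678282))
(0, -150, 29) (np.float64(609.8911668010091), np.float64(206.2560942559395))
(0, -68, 85) (np.float64(590.8766062398045), np.float64(205.27534826919876))
(30, -120, 63) (np.float64(567.6868280029807), np.float64(184.96749312787372))
(-30, -120, 63) (np.float64(641.5745547871006), np.float64(199.12741810802927))
```

Consistent, the head is still at −150. Descend and grip.

Scaled: 5 cm / 30 = 0.1667, 4 cm / 30 = 0.1333.

Request:
move_arm:
  rotation:
    - [0,0,0]
    - [0,0,0]
    - [0,0,0]
    - [0,0,0]
    - [0,0,0]
  translation:
    - [-0.005,-0.005,0.0667]
    - [-0.005,-0.005,0.1333]
    - [-0.005,-0.005,0.1667]
    - [-0.005,-0.005,0.1667]
    - [-0.005,-0.005,0.1667]
  fingers: [5.5,5.5,5.5,5.5,5]

```text
clock: 13.35
tool_pos: [0.5295, -0.105, 0.0119]
tcp_rot: [0.662, 0.75, 0.001, -0.001]
contact_force: [0.2, 0.2, -0.0]
finger_gap: 0.05
gripper_force: 0.0
```

Request:
move_arm:
  rotation:
    - [0,0,0]
    - [0,0,0]
    - [0,0,0]
    - [0,0,0]
    - [0,0,0]
  translation:
    - [0,0,0]
    - [0,0,0]
    - [0,0,0]
    - [0,0,0]
    - [0,0,0]
  fingers: [4,3,1.5,1.5,1.5]

```text
clock: 13.98
tool_pos: [0.5293, -0.1053, 0.0118]
tcp_rot: [0.662, 0.75, 0.001, -0.0]
contact_force: [0.5, -1.5, 3.2]
finger_gap: 0.0242
gripper_force: 58.7
```

```bash
cat >> case.py <<'E'
def pin_moves(wps,g0,x0=None,r0=None):
    # pin grip point (case y,z mm) and tilt a (head up); g0 = grip point (case y,z) at the reference pose
    s,x,r=toolinfo()
    cx=np.r_[R[:,0],0]; G0=T((0,*g0)); G0=G0+cx*((x-G0)@cx)
    for y,z,a in wps:
        q=Ro.from_rotvec(-cx*a); G=G0+T((0,y,z))-T((0,*g0))
        print((y,z,a),"rot",(r.inv()*q*r).as_rotvec().round(3).tolist(),"tr",(r.inv().apply(G+q.apply(x-G0)-x)*100).round(2).tolist())
E
python3 - <<'E'
from case import *
status(); s,x,r=toolinfo(); g=incase(x)[1]; print(s["finger_gap"])
def line(d,a,g0y,ze=60):  # after draw d mm along the tilted axis; pivot: tail stays until a reached
    pass
L_=150-g
print("grip y",g)
# phase 1: tilt with tail y fixed(axis height from 29 to final 32)
W_=[]
for a in np.linspace(.026,.13,5): W_.append((150-L_*np.cos(a), 29+3*a/.13+L_*np.sin(a), a))
pin_moves(W_,(g,29))
E
```

```text
t 13.975 [   0.2 -122.3   11.8] F [ 0.5 -1.5  3.2] tilt [-0.     0.002  0.003] q [ 0.68  0.47 -0.67  1.87  0.36  0.92 -0.03]
lever angle by side knob -0.002261306532663321 [274.84444444 196.97777778] 45
head y -97.0
0.024245811177414686
grip y -122.36460447078652
(np.float64(-122.27255042036217), np.float64(36.68068189649254), np.float64(0.026)) rot [-0.0, -0.026, -0.0] tr [-0.03, 0.0, -0.77]
(np.float64(-121.9964504941218), np.float64(44.35657752165878), np.float64(0.052000000000000005)) rot [-0.0, -0.052, -0.0] tr [-0.05, 0.0, -1.54]
(np.float64(-121.53649132510151), np.float64(52.02290383950958), np.float64(0.078)) rot [-0.0, -0.078, -0.0] tr [-0.05, 0.0, -2.31]
(np.float64(-120.89298382818401), np.float64(59.67488428254313), np.float64(0.10400000000000001)) rot [-0.0, -0.104, -0.0] tr [-0.03, 0.0, -3.08]
(np.float64(-120.06636298993232), np.float64(67.30775198052271), np.float64(0.13)) rot [-0.0, -0.13, -0.0] tr [0.01, 0.0, -3.85]
```

Scaled: -3.85 cm / 30 = -0.1283, -3.08 cm / 30 = -0.1027, -0.13 rad / 3.1416 = -0.0414.

Request:
move_arm:
  rotation:
    - [0,-0.0083,0]
    - [0,-0.0166,0]
    - [0,-0.0248,0]
    - [0,-0.0331,0]
    - [0,-0.0414,0]
  translation:
    - [-0.001,0,-0.0257]
    - [-0.0017,0,-0.0513]
    - [-0.0017,0,-0.077]
    - [-0.001,0,-0.1027]
    - [0,0,-0.1283]
  fingers: [1.5,1.5,1.5,1.5,1.5]

```text
clock: 14.7
tool_pos: [0.5291, -0.1051, 0.0507]
tcp_rot: [0.66, 0.748, -0.043, 0.049]
contact_force: [0.6, 0.3, -1.4]
finger_gap: 0.0244
gripper_force: 58.8
```

Run:
```python
from case import *
status(); s,x,r=toolinfo(); print(s["finger_gap"],s["wrist_torque"])
ims=[]
for n,y in(("top",-125),("side",-20)):
    im=read_camera(n)[:,:,::-1]; u,v=np.int32(proj(n,[T((0,y,50))])[0]); ims.append(cv2.resize(im[v-40:v+40,u-40:u+40],None,fx=5,fy=5,interpolation=cv2.INTER_CUBIC))
cv2.imwrite("pics/tilt.png",np.hstack(ims))
```

```text
t 14.7 [  -0.  -122.1   50.7] F [ 0.6  0.3 -1.4] tilt [-0.    -0.13   0.002] q [ 0.59  0.38 -0.65  1.88  0.44  0.98 -0.15]
lever angle by side knob -0.002261306532663321 [274.84444444 196.97777778] 45
head y None
0.024272609392310854 [ 0.09990095  0.0097824  -0.02008869]
```

View pics/tilt.png

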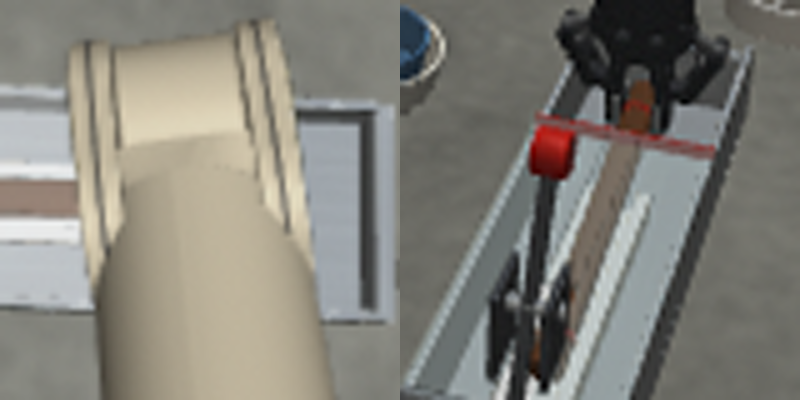

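```bash
cat >> case.py <<'E'
def draw(d0,ds):
    A_=lambda d:np.interp(d,[0,20,40,60,80,100,125,150,200,260],[.13,.13,.145,.165,.19,.215,.25,.28,.32,.32])
    g=lambda d:(-68-(54+d)*np.cos(A_(d)),60+(54+d)*np.sin(A_(d)))
    pin_moves([(*np.round(g(d),2),round(A_(d)-A_(d0),4)) for d in ds],g(d0))
E
python3 - <<'E'
from case import *
draw(0,[10,25,40,55,70])
E
```

```text
(np.float64(-131.46), np.float64(68.3), np.float64(0.0)) rot [0.0, 0.0, 0.0] tr [-1.0, 0.0, -0.0]
(np.float64(-146.29), np.float64(70.53), np.float64(0.0038)) rot [-0.0, -0.004, 0.0] tr [-2.51, 0.01, -0.03]
(np.float64(-161.01), np.float64(73.58), np.float64(0.015)) rot [-0.0, -0.015, 0.0] tr [-4.02, 0.01, -0.15]
(np.float64(-175.61), np.float64(77.37), np.float64(0.03)) rot [-0.0, -0.03, 0.0] tr [-5.55, 0.01, -0.33]
(np.float64(-190.05), np.float64(81.89), np.float64(0.0475)) rot [-0.0, -0.047, 0.0] tr [-7.06, 0.02, -0.6]
```

Scaled: -7.05 cm / 30 = -0.235, -5.55 cm / 30 = -0.185, -0.047 rad / 3.1416 = -0.015.

Request:
move_arm:
  rotation:
    - [0,0,0]
    - [0,-0.0013,0]
    - [0,-0.0048,0]
    - [0,-0.0095,0]
    - [0,-0.015,0]
  translation:
    - [-0.0333,0,0]
    - [-0.0833,0,-0.001]
    - [-0.1333,0,-0.005]
    - [-0.185,0,-0.011]
    - [-0.235,0,-0.02]
  fingers: [1.5,1.5,1.5,1.5,1.5]

```text
clock: 15.52
tool_pos: [0.5377, -0.1751, 0.0654]
tcp_rot: [0.66, 0.746, -0.058, 0.066]
contact_force: [-0.3, 0.6, -1.7]
finger_gap: 0.0243
gripper_force: 58.8
```

Run:
```python
from case import *
status(); s,x,r=toolinfo(); print(s["wrist_torque"]); draw(70,[85,100,115,130,145])
```

```text
t 15.525 [  -0.3 -192.7   65.4] F [-0.3  0.6 -1.7] tilt [ 0.    -0.176  0.003] q [ 0.65  0.39 -0.61  1.84  0.47  1.   -0.06]
lever angle by side knob -0.011809045226130632 [274.86363636 196.90909091] 44
head y -124.0
[ 0.04992468 -0.0044031   0.03024168]
(np.float64(-204.33), np.float64(87.1), np.float64(0.0188)) rot [-0.0, -0.019, 0.0] tr [-1.53, 0.01, -0.26]
(np.float64(-218.45), np.float64(92.86), np.float64(0.0375)) rot [-0.0, -0.037, 0.0] tr [-3.05, 0.01, -0.58]
(np.float64(-232.32), np.float64(99.51), np.float64(0.0585)) rot [-0.0, -0.058, 0.0] tr [-4.57, 0.02, -1.0]
(np.float64(-246.0), np.float64(106.59), np.float64(0.0785)) rot [-0.0, -0.078, 0.0] tr [-6.07, 0.03, -1.45]
(np.float64(-259.58), np.float64(113.85), np.float64(0.0965)) rot [-0.0, -0.096, 0.0] tr [-7.57, 0.03, -1.93]
```

No contact, only the pin's weight. Continuing the draw.

Scaled: -7.57 cm / 30 = -0.2523, -6.07 cm / 30 = -0.2023, -0.096 rad / 3.1416 = -0.0306.

Request:
move_arm:
  rotation:
    - [0,-0.006,0]
    - [0,-0.0118,0]
    - [0,-0.0185,0]
    - [0,-0.0248,0]
    - [0,-0.0306,0]
  translation:
    - [-0.051,0,-0.0087]
    - [-0.1017,0.0003,-0.0193]
    - [-0.1523,0.0007,-0.0333]
    - [-0.2023,0.001,-0.0483]
    - [-0.2523,0.001,-0.0643]
  fingers: [1.5,1.5,1.5,1.5,1.5]

```text
clock: 16.25
tool_pos: [0.5469, -0.2453, 0.0978]
tcp_rot: [0.656, 0.743, -0.09, 0.102]
contact_force: [0.5, -0.5, -1.6]
finger_gap: 0.0241
gripper_force: 58.8
```

Run:
```python
from case import *
status(); s,x,r=toolinfo(); print(s["wrist_torque"]); draw(145,[165,185,205,225,245])
im=read_camera("side")[:,:,::-1]; u,v=np.int32(proj("side",[T((0,-100,60))])[0])
cv2.imwrite("pics/mid.png",cv2.resize(im[max(v-60,0):v+60,u-60:u+60],None,fx=5,fy=5,interpolation=cv2.INTER_CUBIC))
```

```text
t 16.25 [  -0.  -263.5   97.8] F [ 0.5 -0.5 -1.6] tilt [ 0.    -0.272  0.002] q [ 0.68  0.37 -0.57  1.78  0.54  1.03 -0.01]
lever angle by side knob -0.002261306532663321 [274.84444444 196.97777778] 45
head y -177.0
[ 0.1854425   0.00864954 -0.04656771]
(np.float64(-277.73), np.float64(123.04), np.float64(0.018)) rot [-0.0, -0.018, 0.0] tr [-2.03, 0.01, -0.4]
(np.float64(-295.75), np.float64(132.45), np.float64(0.034)) rot [-0.0, -0.034, 0.0] tr [-4.04, 0.02, -0.82]
(np.float64(-313.85), np.float64(141.47), np.float64(0.046)) rot [-0.0, -0.046, 0.0] tr [-6.05, 0.02, -1.2]
(np.float64(-332.84), np.float64(147.76), np.float64(0.046)) rot [-0.0, -0.046, 0.0] tr [-8.04, 0.03, -1.29]
(np.float64(-351.82), np.float64(154.06), np.float64(0.046)) rot [-0.0, -0.046, 0.0] tr [-10.04, 0.04, -1.39]
```

View pics/mid.png

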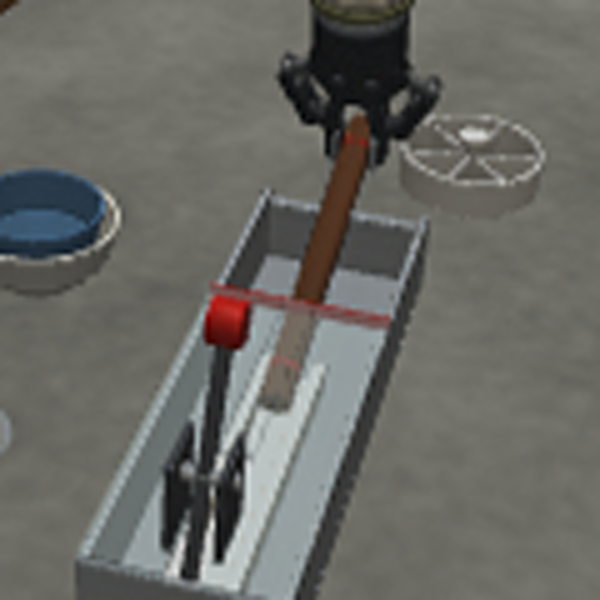

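The pin is well held at its head (356,125), the tail is near (278,400), and nothing is touching. Keep drawing.

Scaled: -10 cm / 30 = -0.3333, -1.2 cm / 30 = -0.04, -0.046 rad / 3.1416 = -0.0146.

Request:
move_arm:
  rotation:
    - [0,-0.0057,0]
    - [0,-0.0108,0]
    - [0,-0.0146,0]
    - [0,-0.0146,0]
    - [0,-0.0146,0]
  translation:
    - [-0.0667,0,-0.0133]
    - [-0.1333,0,-0.0267]
    - [-0.2,0,-0.04]
    - [-0.2667,0,-0.0433]
    - [-0.3333,0,-0.0467]
  fingers: [1.5,1.5,1.5,1.5,1.5]

```text
clock: 17.02
tool_pos: [0.5583, -0.338, 0.138]
tcp_rot: [0.654, 0.74, -0.105, 0.118]
contact_force: [0.3, 0.0, -1.1]
finger_gap: 0.0242
gripper_force: 58.9
```

Run:
```python
from case import *
status(); s,x,r=toolinfo(); print(s["wrist_torque"]); print("level/raise:"); go(T((0,-350,270)),case_rot(-0.3))
im=read_camera("side")[:,:,::-1]; u,v=np.int32(proj("side",[T((0,-150,80))])[0])
cv2.imwrite("pics/out.png",cv2.resize(im[max(v-60,0):v+60,u-60:u+60],None,fx=5,fy=5,interpolation=cv2.INTER_CUBIC))
```

```text
t 17.025 [  -0.5 -356.8  138. ] F [ 0.3  0.  -1.1] tilt [ 0.    -0.317  0.003] q [ 0.75  0.4  -0.52  1.66  0.56  1.07  0.14]
lever angle by side knob -0.011809045226130632 [274.86363636 196.90909091] 44
head y -180.0
[ 0.18968758  0.00988385 -0.00984693]
level/raise:
rotvec [-0.001, 0.018, -0.006] trans cm [-3.31, 0.12, -12.78] t 17.12
```

View pics/out.png

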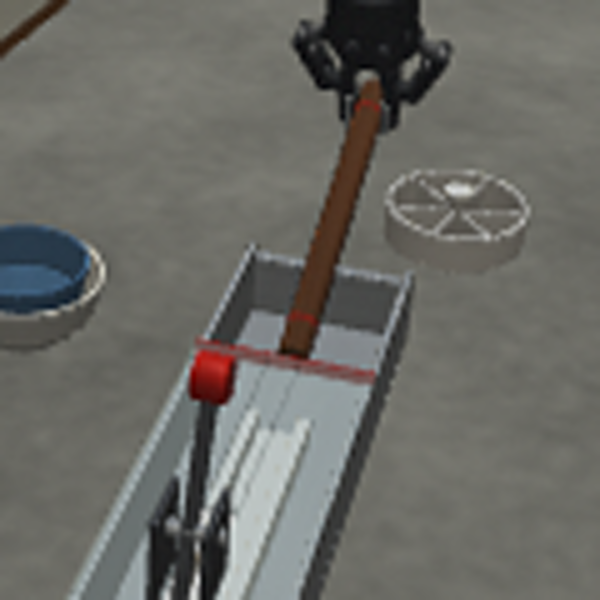

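The tail is out past the cover edge. Now lift.

Scaled: -14.6 cm / 30 = -0.4867, -6.9 cm / 30 = -0.23.

Request:
move_arm:
  rotation:
    - [0,0,0]
    - [0,0,0]
    - [0,0,0]
    - [0,0,0]
    - [0,0,0]
  translation:
    - [-0.0467,0,-0.0667]
    - [-0.0967,0,-0.1667]
    - [-0.1433,0,-0.2833]
    - [-0.19,0,-0.4]
    - [-0.23,0,-0.4867]
  fingers: [1.5,1.5,1.5,1.5,1.5]

```text
clock: 17.8
tool_pos: [0.5613, -0.3556, 0.3014]
tcp_rot: [0.653, 0.74, -0.104, 0.12]
contact_force: [-0.5, -0.8, -2.1]
finger_gap: 0.0243
gripper_force: 58.9
```

Scaled: -3.5 cm / 30 = -0.1167, -2 cm / 30 = -0.0667.

Request:
move_arm:
  rotation:
    - [0,0,0]
    - [0,0,0]
    - [0,0,0]
    - [0,0,0]
    - [0,0,0]
  translation:
    - [-0.0267,0,-0.0667]
    - [-0.04,0,-0.1167]
    - [-0.04,0,-0.1167]
    - [-0.04,0,-0.1167]
    - [-0.04,0,-0.1167]
  fingers: [1.5,1.5,1.5,1.5,1.5]

```text
clock: 18.42
tool_pos: [0.5605, -0.3566, 0.3337]
tcp_rot: [0.654, 0.74, -0.105, 0.118]
contact_force: [1.5, 0.5, -1.2]
finger_gap: 0.0242
gripper_force: 59.0
```

Run:
```python
from case import *
status(); s,x,r=toolinfo(); print(s["wrist_torque"],np.abs(s["qvel"]).max(),s["gripper_force"])
ims=[read_camera(n)[:,:,::-1] for n in("side","top")]
cv2.imwrite("pics/end.png",np.hstack([ims[0][60:330,150:500],ims[1][60:330,150:500]]))
```

```text
t 18.425 [  -0.6 -375.5  333.7] F [ 1.5  0.5 -1.2] tilt [ 0.002 -0.316  0.002] q [ 0.78  0.3  -0.55  1.36  0.45  1.41  0.34]
lever angle by side knob -0.011809045226130632 [274.86363636 196.90909091] 44
head y -74.0
[ 0.28910162  0.04308967 -0.00450715] 0.004934106734233435 58.962671756744385
```

View pics/end.png

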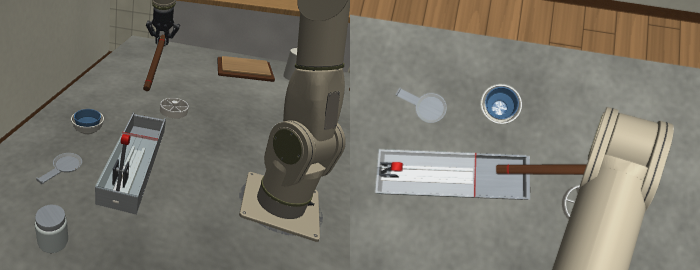

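The pin hangs in the gripper with its tail about 25 cm up, clear of the case. The lever is home and the bystanders are where they were.

```bash
python3 -c "from bench import finish_job; print(finish_job())"
```

```text
the job is handed in; nothing more can be done
None
```

The job is handed in at about 18.4 s of robot time: the lever was pulled to its end stop and eased back home, and the pin was drawn out without any contact showing in the force readings. It is now held still, its tail about 18 cm above the case top by calculation, with the bystanders where they stood.

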